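# Vent the bearing dryer

### The arm

A 6-joint arm with a two-finger parallel gripper is mounted at the origin on a cart in front of the work surface, level with it; the furniture and walls round the work are solid. World frame = base frame: x ahead of the robot, y to its left, z up, the work surface at z = 0. Lengths are in m, angles in rad, forces in N, time in s.
With the tool pointing down it reaches from about 0.325 to 0.925 m from the base axis. Payload 3.1 kg.
Tool frame: the origin (TCP) lies at the very end of the fingers, on their centre line; the grasp point (between the pads) lies bot.hold_point_z behind it (bot.hold_point_z is the distance from the TCP to the grasp point, in m); z points along the fingers, y is the line along which they close (so a half turn about z gives the same grasp; the last joint's range is limited). The gripper opens to 85 mm and grips with 20 to 120 N. Pads are 22 mm wide; open, the fingers measure 114 mm over their backs; the gripper's body (76 mm by 85 mm) begins 54 mm behind the grasp point. The pads swing forward as they close: fully open they stand 13 mm farther back than shut.
Start: joints at [-0.112, 0.217, 1.613, -0, 1.311, -0.112], TCP at [0.625, 0, 0.231] pointing down, gripper open.
Joint ranges: [-2.75, 2.75], [-0.78, 2.1], [0.31, 2.55], [-1.13, 4.27], [0.13, 2.63], [-2.58, 2.58]. Speed limits (rad/s): [2.79, 2.79, 3.14, 3.14, 3.14, 3.14].

### API

Orientations are given as [roll, pitch, yaw] about the fixed x, y, z axes, in that order (R = Rz(yaw) Ry(pitch) Rx(roll)).
In Python, from workcell import bot gives the robot as it stands. The module is installed in compiled form; this text tells all that it offers.
- The arm moves only by the tool jog_arm, never from a script. Its argument "targets" is one flat list of numbers, 5 for each row, row after row: the opening, from 0 (shut) to 1 (fully open), then the shift along the tool's x, y, z in m, then the turn about the tool's z in degrees. In form: [grip, dx, dy, dz, twist, grip, dx, dy, dz, twist, ...]. A call has 1 to 5 rows; each row shifts and turns the commanded pose from where the row before left it, along the tool's axes as they then stand; what a row does not reach is not made up. A row lasts 1/12 s, in which the tool goes at most 41.7 mm and 7.16 degrees, less where a joint would pass 70% of its speed; a pose out of reach is approached as far as the arm can. A call is refused whole if a number of a shift passes 0.0417 or a number of a turn 7.16, either way. A call with a gripper value outside its range is refused whole. The fingers move at their own pace and stop on an object; "squeeze" is the grip in N (left out, the last holds). Time passes only in rows, so rows that do not move let the fingers close. It gives the time, the measured TCP pose, the force, the opening and the grip force at its end, in the units of the state.
- bot.sense(): the state, without advancing time (a new reading comes with each control period).
- bot.grab_frame(name): name is "scene" or "side" or "wrist"; returns the picture (480x640x3 uint8, red, green, blue); there is no depth.
- bot.camera_model(name): a dict with "fx", "fy", "cx", "cy" (pixels), "dist_coeffs" ([k1, k2, p1, p2, k3] as OpenCV has them; the pictures are not rectified), "rvec" (rotation vector, rad) and "tvec" (3), from world to camera coordinates, as OpenCV has them; the wrist camera has in their place "tool_from_camera" (4x4, takes a point from camera to tool coordinates, whose origin is the TCP and whose axes are the flange's). Camera axes: x right, y down, z forward; pixel columns grow to the right and rows downward; lengths in m; the calibration is good to about 2 mm. A picture is of the moment at which its call begins: read the wrist's pose just before it. camera_model takes no time and is no camera call.
- bot.job_done(): hands the job in; it is judged then, once.
Trained networks look in the newest picture that a camera, given by its name, has taken for a name from the list of things; names that differ only in an ending like _2 or _b are one class to them, and where a whole thing is asked for, a point or a joint stands for the part that bears it (a point fixed in the world has none). Each returns a list of dicts, best first, with "p" (0 to 1); they miss things now and then, are a little off and sometimes report something else, mostly with a low value. They report only what shows in the picture. A call takes as long as a camera call.
- bot.outline_of(name, camera): "mask" (480x640 bool, what is visible of it) and "uv" ([column, row] in pixels, amid what is visible of it).
- bot.mark_of(name, camera): "uv" ([column, row] in pixels: a listed point, or the origin of a listed thing).
The state is a dict: "t": time; "joint_pos": joint angles; "qvel": joint speeds; "joint_torque": joint torques, N m; "eef_pos": TCP position; "ee_rot": TCP orientation; "ft_force": force on the tool from outside, world axes, zero at the start; "wrist_torque": the same for the moment, N m; "opening": finger opening in m; "finger_force": force on a finger pad.
Only numpy, scipy, OpenCV 4.12 (cv2) and the standard library are available. Lean on these libraries where they do the work, as an engineer would, in place of code of your own. Each camera call takes 0.05 s, during which the arm holds its last target. There are 200 camera calls.

### The job

The grey side door of the little blue bearing dryer, hinged along its bottom edge, has been left hanging open: first push it up fully shut. Then take the dryer's sprung white lid by its bow handle, lift it until it lines up with the red marker arm on the angle quadrant, and finish holding it still there, because the spring shuts it if let go. Leave the red marker arm and the things lying round the dryer where they are.

Things in the scene. Friction and masses are not known exactly. Their poses are not given: they have to be found in the camera images.
- dryer: blue box, 140 (x, depth) x 190 (y, width) x 106 mm high with the lid shut, fixed to the bench. Origin at the centre of its underside; x points from its front to its back (lid hinge), y to its left, z up. The grey door is in its right (-y) side. The angle quadrant (steel arc, 125 mm radius about the lid hinge) and the red marker arm stand up to 37 mm outside its left side.
- door (a joint): grey door in the dryer's right side, hinged along its bottom edge, 83 mm high, 138 wide, 7 thick. Value in rad: 0 = upright and shut against a stop, positive = leaning out to the dryer's right and down; up to 1.3. It starts somewhere between 0.5 and 0.9. A stiff hinge (about 0.3 N m) keeps it wherever it is left; about 4 to 7 N at the pull bar moves it.
- door_lip (a point): middle of the door's pull bar: an aluminium round bar 10 mm thick, 74 mm long along the dryer's x, along the door's upper edge, axis 77 mm from the hinge and 14 mm outside the door's inner face (the bar's far side is 19 mm outside it)
- door_hinge (a point): centre of the door's hinge line, at the bottom of the dryer's right side (y = -95 mm, z = 14 mm in the dryer's frame), parallel to the dryer's x; the door's inner face lies on this line
- lid (a joint): white flat lid, 140 x 190 x 6 mm, hinged at the dryer's back upper edge, front edge lifts. Value in rad: 0 = shut (start), positive = open, up to 1.3. A spring (0.2 N m shut, plus 0.4 N m per rad) and its weight pull it shut; some 3 to 6 N at the handle hold it. A black strip on its left edge shows its angle.
- lid_handle (a point): middle of the straight grip of the lid's dark steel bow handle: a round bar 12 mm thick, about 90 mm long along the dryer's y, 42 mm above the lid's mid-plane and 115 mm in front of the lid's hinge line; with the lid shut it is 145 mm above the bench. 33 mm free under the bar. The point turns with the lid and its x axis lies in the lid's plane.
- lid_hinge (a point): centre of the lid's hinge line (x = +70 mm, z = 103 mm in the dryer's frame), parallel to the dryer's y, in the lid's mid-plane
- marker (a joint): red marker arm of the angle quadrant, on the same axis as the lid, 140 mm long, 12 mm wide (along the dryer's y) and 6 mm thick, with a black clamp knob at the arc. Value in rad = the lid value it asks for (0 = level, positive = front end up); starts somewhere between 0.35 and 0.7; a friction clamp holds it.
- marker_tip (a point): outer end of the red marker arm, 140 mm from the lid's hinge axis and 118 mm left of the dryer's middle; its x axis lies along the arm
- mug_1x: bystander: white mug with blue dots, 92 mm across, 127 over the handle, 93 high; origin at the centre of its underside
- orange_block: bystander: orange clamp block 46 x 124 x 26 mm; origin at the centre of its underside
- oil_bottle: bystander: white and red oil bottle, 58 mm across, 157 high; origin at the centre of its underside
- pliers_red: bystander: pliers with red handles, 56 x 241 x 18 mm; origin at the centre of the underside
- magnet_tray: bystander: round pale metal parts dish, 191 mm across, 28 high; origin at the centre of its underside

How it is judged:
By the outcome, as a careful person would: the job done as asked, in the order asked, and still so for the second after the job is handed in, while the arm keeps its last pose, push and grip.
It also fails if it takes over 48 s, if anything falls off the work surface, if the arm or the gripper's body presses on something with over 40 N, if the wrist force passes 120 N, or if a joint passes its speed limit or range.

## Working session

There is one attempt and no reset: what is moved stays moved. The work goes in short steps, Python scripts to look and compute and a tool call to move; the robot and the scene stay as the last step left them, time stands still between calls to the robot, and variables do not carry over. Pictures are saved under pics/ and viewed, at most 10 in all, crops included, and the job is handed in when it is done.

Besides the shell and the picture viewer there is one more tool, called after "Request:" as name(argument=value, ...), one argument or row to a line, values as JSON. jog_arm: Moves the arm, as the interface text tells. Its arguments: {"type":"object","properties":{"targets":{"type":"array","items":{"type":"number"}},"squeeze":{"type":"number"}},"required":["targets"]}

```bash
mkdir -p pics
cat > h.py <<'E'
import numpy as np, cv2
from workcell import bot
from scipy.spatial.transform import Rotation as R
def cam(n):
    m=bot.camera_model(n); K=np.array([[m["fx"],0,m["cx"]],[0,m["fy"],m["cy"]],[0,0,1.]]); d=np.array(m["dist_coeffs"],float)
    if "rvec" in m: r=cv2.Rodrigues(np.array(m["rvec"],float))[0]; t=np.array(m["tvec"],float).ravel()
    else:
        s=bot.sense(); T=np.eye(4); T[:3,:3]=R.from_euler("xyz",s["ee_rot"]).as_matrix(); T[:3,3]=s["eef_pos"]
        W=np.linalg.inv(T@np.array(m["tool_from_camera"])); r=W[:3,:3]; t=W[:3,3]
    return K,d,r,t
def proj(c,p):
    K,d,r,t=c; return cv2.projectPoints(np.asarray(p,float).reshape(-1,1,3),cv2.Rodrigues(r)[0],t,K,d)[0].reshape(-1,2)
def ray(c,uv):
    K,d,r,t=c; x=cv2.undistortPoints(np.array(uv,float).reshape(1,1,2),K,d).ravel(); v=r.T@np.array([x[0],x[1],1]); return -r.T@t, v/np.linalg.norm(v)
def tri(obs):
    A=np.zeros((3,3));b=np.zeros(3)
    for c,uv in obs:
        o,v=ray(c,uv);P=np.eye(3)-np.outer(v,v);A+=P;b+=P@o
    x=np.linalg.solve(A,b); return x,[np.round(np.linalg.norm(proj(c,x)[0]-uv),1) for c,uv in obs]
def snap(n,f=None):
    c=cam(n); im=bot.grab_frame(n)
    if f: cv2.imwrite("pics/"+f,im[:,:,::-1])
    return c,im
E
python3 - <<'E'
from h import *
import pickle
print(bot.hold_point_z, bot.sense())
D={}
for n in("scene","side","wrist"):
    c,im=snap(n,n+"0.png"); D[n]=(c,{})
    for k in("door_lip","door_hinge","lid_handle","lid_hinge","marker_tip"):
        r=bot.mark_of(k,n)
        if r: D[n][1][k]=r[0]["uv"]; print(n,k,np.round(r[0]["uv"]),round(r[0]["p"],2))
for k in("door_lip","door_hinge","lid_handle","lid_hinge","marker_tip"):
    o=[(c,np.array(u[k])) for c,u in D.values() if k in u]
    if len(o)>1: print(k,*tri(o))
pickle.dump(D,open("D.pkl","wb"))
a=[cv2.imread(f"pics/{n}0.png") for n in("scene","side")]
E
```

```text
0.0187 {'t': 0.0, 'joint_pos': array([-1.12233089e-01,  2.17765512e-01,  1.61494341e+00,  8.47168643e-06,
        1.31130682e+00, -1.12215633e-01]), 'qvel': array([ 1.10359811e-03,  2.37223503e-04,  2.23050416e-03,  1.45457843e-03,
       -6.07794906e-05, -7.23656978e-04]), 'joint_torque': array([-2.90135131e-04, -3.96841800e+01, -3.03850436e+01, -2.80225659e-04,
        9.87685227e-03,  9.68610237e-06]), 'eef_pos': array([6.24176345e-01, 9.68387383e-05, 2.29956396e-01]), 'ee_rot': array([-3.13918573e+00, -2.79468570e-04,  1.57077635e+00]), 'ft_force': array([ 0.66383454, -0.45664579, -0.31954827]), 'wrist_torque': array([-0.03401105, -0.00927136,  0.04181168]), 'finger_force': 0.0, 'opening': 0.08538375429610903}
scene door_lip [337. 275.] 0.74
scene door_hinge [325. 276.] 0.77
scene lid_handle [300. 228.] 0.74
scene lid_hinge [335. 225.] 0.79
scene marker_tip [283. 190.] 0.55
side door_lip [319. 275.] 0.82
side door_hinge [325. 274.] 0.73
side lid_handle [324. 216.] 0.66
side lid_hinge [364. 237.] 0.63
wrist door_lip [214. 271.] 0.89
wrist lid_handle [120.  44.] 0.58
wrist lid_hinge [339.  84.] 0.89
door_lip [ 0.54602504 -0.05393488  0.0647111 ] [np.float64(3.0), np.float64(2.6), np.float64(3.6)]
door_hinge [0.55251953 0.00111004 0.0124407 ] [np.float64(1.3), np.float64(1.4)]
lid_handle [0.52574412 0.10275829 0.13702628] [np.float64(2.2), np.float64(0.6), np.float64(10.6)]
lid_hinge [0.64286249 0.08370082 0.10450058] [np.float64(1.4), np.float64(0.8), np.float64(8.6)]
```

View pics/scene0.png

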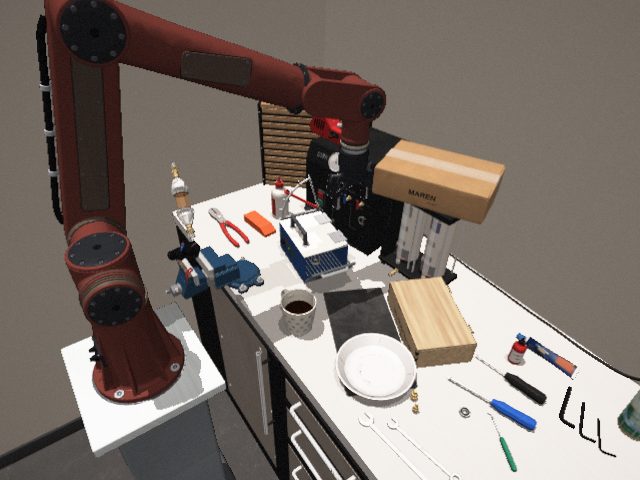

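View pics/side0.png

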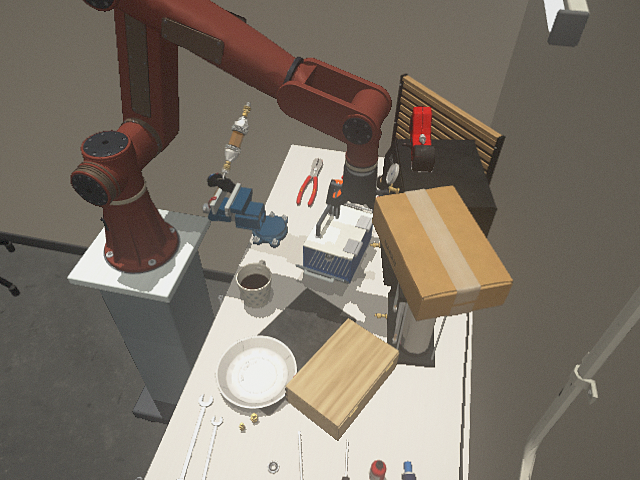

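View pics/wrist0.png

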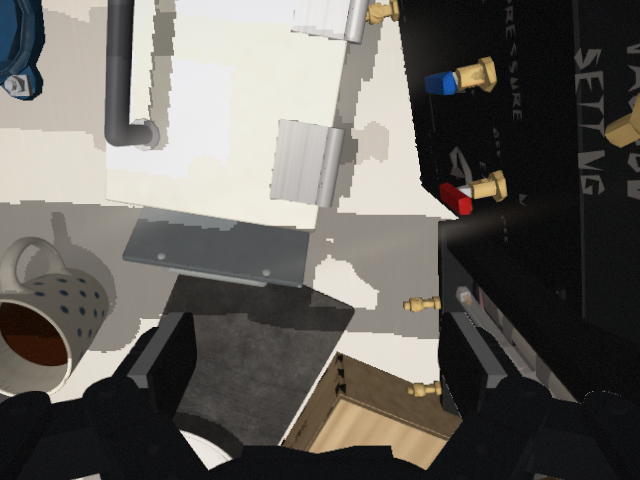

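```bash
cat >> h.py <<'E'
def model(p):
    x,y,th,a,m=p; c,s=np.cos,np.sin
    L={"door_lip":[0,-.095-.077*s(a)-.014*c(a),.014+.077*c(a)-.014*s(a)],"door_hinge":[0,-.095,.014],
       "lid_handle":[-.045,0,.145],"lid_hinge":[.07,0,.103],"marker_tip":[.07-.14*c(m),.118,.103+.14*s(m)]}
    return {k:W(p,v) for k,v in L.items()}
def W(p,v):
    x,y,th=p[:3]; c,s=np.cos,np.sin
    return np.array([x+c(th)*v[0]-s(th)*v[1],y+s(th)*v[0]+c(th)*v[1],v[2]])
def fit(obs,p0=(.58,.09,-.19,.68,.5)):
    from scipy.optimize import least_squares
    f=lambda p:np.concatenate([proj(c,model(p)[k])[0]-uv for c,k,uv in obs])
    r=least_squares(f,p0,loss="soft_l1",f_scale=2.); return r.x,f(r.x).reshape(-1,2)
E
python3 - <<'E'
from h import *; import pickle
D=pickle.load(open("D.pkl","rb"))
obs=[(c,k,np.array(uv)) for n,(c,u) in D.items() for k,uv in u.items() if (n,k)not in(("wrist","lid_handle"),("wrist","lid_hinge"))]
p,r=fit(obs); print(np.round(p,4)); print(np.round(r,1).tolist())
for k,v in model(p).items(): print(k,np.round(v,4))
for n in("scene","side","wrist"):
  c,im=snap(n)
  for k in("mug_1x","orange_block","oil_bottle","pliers_red","magnet_tray"):
    q=bot.mark_of(k,n)
    if q and q[0]["p"]>.3:
        o,v=ray(c,q[0]["uv"]); print(n,k,round(q[0]["p"],2),np.round(o-v*o[2]/v[2],3))
  q=bot.outline_of("door",n); print(n,"door outl",[(round(z["p"],2),np.round(z["uv"])) for z in q[:1]])
# wood box top corner near (340,355) wrist, and same in side (350,320)
c,_=snap("wrist");o,v=ray(c,(340,355))
for z in(0,.04,.06,.08): 
    P=o+v*(z-o[2])/v[2]; print(z,np.round(P,3),np.round(proj(D["side"][0],P)),np.round(proj(D["scene"][0],P)))
E
```

```text
[ 0.5717  0.0959 -0.177   0.587   0.6541]
[[-2.9, -4.1], [-0.1, -2.1], [-1.6, -3.7], [-1.9, 1.3], [1.5, 0.9], [-0.3, 0.3], [0.8, 0.8], [1.1, -1.7], [-0.9, -0.5], [0.3, 1.6]]
door_lip [ 0.5454 -0.0511  0.0704]
door_hinge [0.555  0.0024 0.014 ]
lid_handle [0.5274 0.1038 0.145 ]
lid_hinge [0.6406 0.0836 0.103 ]
marker_tip [0.552  0.2193 0.1882]
scene mug_1x 0.86 [ 0.391 -0.09   0.   ]
scene orange_block 0.68 [ 0.53   0.346 -0.   ]
scene oil_bottle 0.96 [0.611 0.347 0.   ]
scene pliers_red 0.93 [0.423 0.391 0.   ]
scene magnet_tray 0.68 [ 0.467 -0.332  0.   ]
scene door outl [(0.8, array([332., 271.]))]
side mug_1x 0.65 [ 0.385 -0.087  0.   ]
side orange_block 0.41 [0.515 0.346 0.   ]
side pliers_red 0.76 [0.413 0.406 0.   ]
side magnet_tray 0.68 [ 0.46 -0.33  0.  ]
side door outl [(0.61, array([323., 275.]))]
wrist mug_1x 0.6 [ 0.386 -0.091  0.   ]
wrist pliers_red 0.32 [ 0.382 -0.093  0.   ]
wrist door outl [(0.92, array([219., 247.]))]
0 [ 0.649 -0.173  0.   ] [[348. 336.]] [[388. 300.]]
0.04 [ 0.646 -0.146  0.04 ] [[349. 318.]] [[383. 285.]]
0.06 [ 0.645 -0.133  0.06 ] [[350. 309.]] [[380. 277.]]
0.08 [ 0.644 -0.119  0.08 ] [[351. 300.]] [[377. 269.]]
```

Request:
jog_arm(
  targets=[0,-0.03,-0.028,0,0,0,-0.03,-0.028,0,0,0,-0.03,-0.028,0,0,0,-0.005,-0.003,0.03,5,0,0,0,0.035,5],
  squeeze=30,
)

```text
t: 2.42
eef_pos: [0.5399, -0.0978, 0.1699]
ee_rot: [3.132, 0.002, 1.389]
ft_force: [0.6, 0.5, -0.5]
opening: 0.0256
finger_force: 0.0
```

Request:
jog_arm(
  targets=[0,0,0,0.02,0,0,0,0,0,0,0,0,0,0,0,0,0,0,0,0],
)

```text
t: 2.75
eef_pos: [0.5393, -0.0953, 0.1479]
ee_rot: [3.139, 0.0, 1.397]
ft_force: [0.4, 0.1, 0.5]
opening: -0.0002
finger_force: 0.0
```

Run:
```python
from h import *; import pickle
D=pickle.load(open("D.pkl","rb"))
obs=[(c,k,np.array(uv)) for n,(c,u) in D.items() for k,uv in u.items() if (n,k)not in(("wrist","lid_handle"),("wrist","lid_hinge"))]
s=bot.sense();print(s["eef_pos"],s["ee_rot"],s["ft_force"],s["opening"])
c,im=snap("wrist","wrist1.png")
for k in("door_lip","door_hinge","lid_handle","lid_hinge","marker_tip"):
    q=bot.mark_of(k,"wrist")
    if q: print(k,np.round(q[0]["uv"]),q[0]["p"]); obs.append((c,k,np.array(q[0]["uv"]))) if q[0]["p"]>.5 else 0
p,r=fit(obs); print(np.round(p,4)); print([(o[1],*np.round(e,1)) for o,e in zip(obs,r)])
```

```text
[ 0.5393206  -0.09526309  0.14788512] [3.13901221e+00 3.44498321e-04 1.39673170e+00] [0.4447444  0.07196823 0.46702774] -0.0001977914761269607
door_lip [316. 168.] 0.88
door_hinge [314.  60.] 0.64
[ 0.5713  0.0978 -0.1669  0.6337  0.66  ]
[('door_lip', np.float64(-2.5), np.float64(-3.3)), ('door_hinge', np.float64(-0.3), np.float64(-2.5)), ('lid_handle', np.float64(-2.1), np.float64(-3.9)), ('lid_hinge', np.float64(-2.4), np.float64(0.9)), ('marker_tip', np.float64(0.9), np.float64(0.6)), ('door_lip', np.float64(-0.1), np.float64(1.3)), ('door_hinge', np.float64(1.1), np.float64(0.4)), ('lid_handle', np.float64(1.0), np.float64(-2.1)), ('lid_hinge', np.float64(-0.9), np.float64(-1.2)), ('door_lip', np.float64(2.0), np.float64(1.4)), ('door_lip', np.float64(-1.6), np.float64(-0.3)), ('door_hinge', np.float64(0.7), np.float64(0.7))]
```

View pics/wrist1.png

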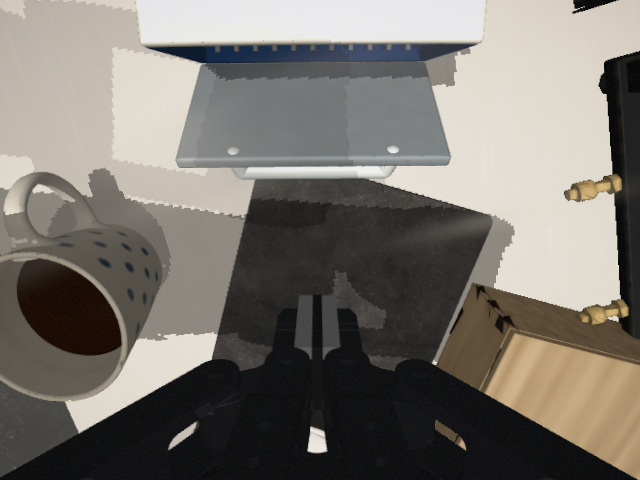

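Request:
jog_arm(
  targets=[0,0,0,0.035,0,0,0,0,0.035,0,0,0,0,0.02,0,0,0.015,0,0,0,0,0.01,0,0,0],
)

```text
t: 3.47
eef_pos: [0.5409, -0.0695, 0.0545]
ee_rot: [-3.138, -0.001, 1.396]
ft_force: [0.7, 0.1, 0.6]
opening: -0.0001
finger_force: 0.0
```

Request:
jog_arm(
  targets=[0,0.01,0,-0.002,0,0,0.006,0,-0.004,0,0,0.006,0,-0.004,0,0,0.006,0,-0.003,0,0,0.006,0,-0.002,0],
)

```text
t: 3.88
eef_pos: [0.5495, -0.0392, 0.0744]
ee_rot: [3.139, 0.005, 1.398]
ft_force: [-3.9, -7.3, 5.4]
opening: 0.0003
finger_force: 3.6
```

Request:
jog_arm(
  targets=[0,0.004,0,-0.001,0,0,0.003,0,0,0,0,0.002,0,0,0,0,0,0,0,0],
)

```text
t: 4.22
eef_pos: [0.5523, -0.0293, 0.0754]
ee_rot: [3.136, 0.003, 1.398]
ft_force: [-1.0, -4.3, 4.3]
opening: -0.0003
finger_force: 2.4
```

Request:
jog_arm(
  targets=[0,0.001,0,0,0,0,0.001,0,0,0,0,0,0,0,0],
)

```text
t: 4.47
eef_pos: [0.5524, -0.0272, 0.0746]
ee_rot: [3.136, 0.002, 1.397]
ft_force: [-0.5, -5.0, 3.8]
opening: -0.0004
finger_force: 2.5
```

Request:
jog_arm(
  targets=[0,0.001,0,0,0,0,0.001,0,0,0,0,0.001,0,0,0,0,0,0,0,0],
)

```text
t: 4.8
eef_pos: [0.5524, -0.0265, 0.0745]
ee_rot: [3.137, 0.006, 1.398]
ft_force: [-1.6, -12.1, 5.1]
opening: -0.0
finger_force: 5.9
```

Request:
jog_arm(
  targets=[0,0.001,0,0,0,0,0.001,0,0,0,0,0,0,0,0],
)

```text
t: 5.05
eef_pos: [0.5524, -0.0264, 0.0745]
ee_rot: [3.137, 0.01, 1.399]
ft_force: [-3.2, -16.4, 5.7]
opening: 0.0002
finger_force: 8.5
```

Request:
jog_arm(
  targets=[0,-0.02,0,0,0,0,-0.02,0,0,0,0,0,0,-0.035,0,0,0,0,-0.04,0,0,0,0,-0.04,0],
)

```text
t: 5.47
eef_pos: [0.5429, -0.0597, 0.1874]
ee_rot: [-3.138, -0.002, 1.395]
ft_force: [2.1, -0.7, 0.7]
opening: -0.0002
finger_force: 0.0
```

Request:
jog_arm(
  targets=[1,0,0,-0.04,0,1,0.01,0,-0.04,0,1,0.02,0,-0.03,0,1,0,0,0,0,1,0,0,0,0],
)

```text
t: 5.88
eef_pos: [0.5511, -0.0297, 0.3009]
ee_rot: [3.135, -0.001, 1.398]
ft_force: [-0.3, -0.2, -1.1]
opening: 0.0603
finger_force: 0.0
```

```bash
cat > look.py <<'E'
from h import *; import pickle,sys
f=sys.argv[1]
s=bot.sense();print(s["t"],s["eef_pos"],s["ee_rot"],s["ft_force"],s["opening"])
D=pickle.load(open("D.pkl","rb"))
c,im=snap("wrist",f+".png"); D[f]=(c,{})
for k in("door_lip","door_hinge","lid_handle","lid_hinge","marker_tip"):
    q=bot.mark_of(k,"wrist")
    if q: print(k,np.round(q[0]["uv"]),round(q[0]["p"],2)); D[f][1][k]=q[0]["uv"]
pickle.dump(D,open("D.pkl","wb"))
E
python3 look.py w2
python3 - <<'E'
from h import *; import pickle
D=pickle.load(open("D.pkl","rb"))
c,u=D["w2"]
if "lid_handle" in u: print("handle",*tri([(D[n][0],np.array(D[n][1]["lid_handle"])) for n in("scene","side","w2")]))
if "door_lip" in u:
    p=[.5713,.0978,-.1669,0,.66]
    for a in(0,.05,.1): p[3]=a; print(a,proj(c,model(p)["door_lip"]))
E
```

```text
5.8833 [ 0.55105243 -0.02969315  0.30086897] [ 3.13475499e+00 -1.32531520e-03  1.39838581e+00] [-0.26747011 -0.20660512 -1.07235302] 0.060323069331663974
door_lip [311. 169.] 0.72
lid_handle [242.  18.] 0.68
lid_hinge [406.  28.] 0.8
handle [0.5267073 0.1033719 0.1357448] [np.float64(2.0), np.float64(1.0), np.float64(5.6)]
0 [[313.54667148 171.04768787]]
0.05 [[313.58357279 175.4228075 ]]
0.1 [[313.62009053 179.65727936]]
```

View pics/w2.png

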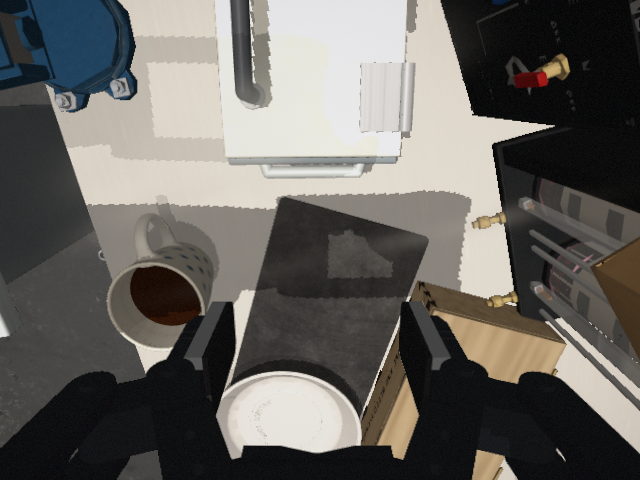

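The door is shut: its edge lies along the lid's edge and the bar is at (311,170), as predicted for angle 0. Next I'll move forward to measure the handle and marker.

Request:
jog_arm(
  targets=[1,0.03,-0.01,0,0,1,0.03,-0.01,0,0,1,0.02,-0.01,0,0,1,0,0,0,0,1,0,0,0,0],
)

```text
t: 6.6
eef_pos: [0.533, 0.0535, 0.2961]
ee_rot: [-3.14, 0.001, 1.398]
ft_force: [-0.0, -0.6, -0.6]
opening: 0.0855
finger_force: 0.0
```

```bash
python3 look.py w3
python3 - <<'E'
from h import *; import pickle
D=pickle.load(open("D.pkl","rb"))
for k in("lid_handle","lid_hinge","marker_tip"):
    for N in (("scene","side","w2","w3"),("scene","side","w3")):
        o=[(D[n][0],np.array(D[n][1][k])) for n in N if k in D[n][1]]
        if len(o)>1: print(k,*tri(o))
obs=[(D[n][0],k,np.array(D[n][1][k])) for n in("scene","side","w3") for k in("door_hinge","lid_handle","lid_hinge","marker_tip") if k in D[n][1]]
p,r=fit(obs); print(np.round(p,4),[(o[1],*np.round(e,1)) for o,e in zip(obs,r)],model(p)["lid_handle"],proj(D["w3"][0],[model(p)[k] for k in("lid_handle","lid_hinge","marker_tip")]))
E
```

```text
6.6 [0.53297349 0.05351459 0.29613247] [-3.13973973e+00  7.05327220e-04  1.39806594e+00] [-0.02932721 -0.5765845  -0.58982919] 0.08550979978705023
door_lip [352. 259.] 0.65
door_hinge [293. 141.] 0.3
lid_handle [297. 143.] 0.64
lid_hinge [444. 137.] 0.65
lid_handle [0.52678617 0.10350307 0.13560857] [np.float64(2.0), np.float64(1.1), np.float64(5.5), np.float64(0.3)]
lid_handle [0.5270916  0.10186498 0.13608506] [np.float64(1.6), np.float64(1.3), np.float64(2.6)]
lid_hinge [0.64212843 0.08396573 0.10327527] [np.float64(1.8), np.float64(0.7), np.float64(3.8), np.float64(5.0)]
lid_hinge [0.64290405 0.08327093 0.10370922] [np.float64(1.5), np.float64(0.5), np.float64(6.3)]
[ 0.5705  0.0972 -0.1847  0.68    0.6537] [('door_hinge', np.float64(-1.0), np.float64(-2.1)), ('lid_handle', np.float64(-2.3), np.float64(-3.8)), ('lid_hinge', np.float64(-2.4), np.float64(1.3)), ('marker_tip', np.float64(1.1), np.float64(0.7)), ('door_hinge', np.float64(0.2), np.float64(0.3)), ('lid_handle', np.float64(0.8), np.float64(-2.2)), ('lid_hinge', np.float64(-1.4), np.float64(-0.8)), ('door_hinge', np.float64(51.8), np.float64(80.2)), ('lid_handle', np.float64(-2.2), np.float64(-1.1)), ('lid_hinge', np.float64(1.2), np.float64(0.8))] [0.52623196 0.10546984 0.145     ] [[294.3506479  141.54456018]
 [444.76893971 138.07372754]
 [296.83369117 -83.06279764]]
```

View pics/w3.png

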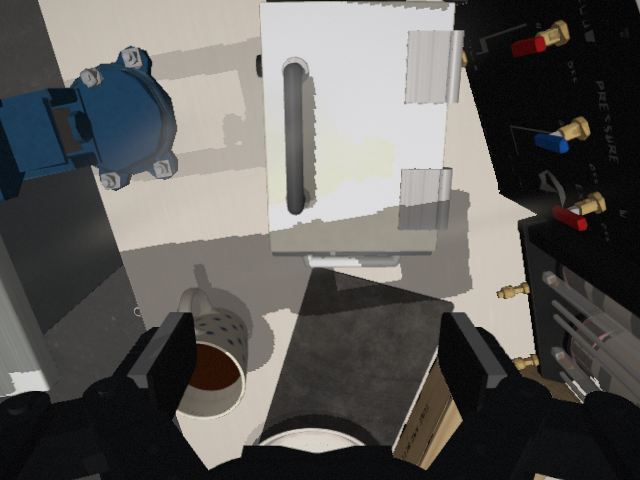

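Run:
```python
from h import *; import pickle
D=pickle.load(open("D.pkl","rb"))
print(tri([(D["w2"][0],np.array([241,97.])),(D["w3"][0],np.array([296,207.]))]))
```

```text
(array([0.51627335, 0.05785946, 0.13851119]), [np.float64(2.7), np.float64(2.6)])
```

Request:
jog_arm(
  targets=[1,0.025,-0.007,0,0,1,0.024,-0.007,0.02,0,1,0,0,0.035,0,1,0,0,0.035,0,1,0,0,0,0],
)

```text
t: 7.32
eef_pos: [0.5229, 0.1031, 0.1995]
ee_rot: [-3.127, 0.004, 1.396]
ft_force: [-1.6, 0.3, -1.2]
opening: 0.0857
finger_force: 0.0
```

```bash
python3 look.py w4
```

```text
7.3167 [0.52287318 0.10313938 0.19947171] [-3.12735314  0.003658    1.39616085] [-1.56704146  0.31508214 -1.20384011] 0.08566096179798632
door_lip [389. 371.] 0.78
lid_handle [323. 258.] 0.88
lid_hinge [519. 233.] 0.93
```

View pics/w4.png

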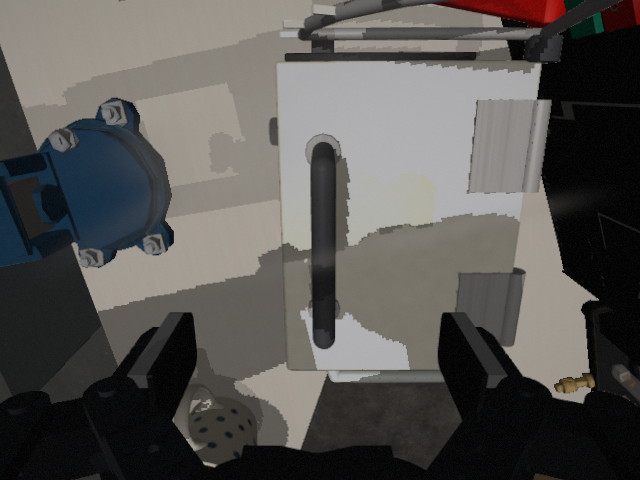

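Run:
```python
from h import *; import pickle
D=pickle.load(open("D.pkl","rb"))
for N in(("w3","w4"),("scene","side","w3","w4")):
  for k in("lid_handle","lid_hinge"): print(k,*tri([(D[n][0],np.array(D[n][1][k])) for n in N]))
for z in(.136,.14,.145):
  P=[]
  for uv in((323,150),(324,343)):
    o,v=ray(D["w4"][0],uv); P.append(np.round(o+v*(z-o[2])/v[2],4))
  print(P,np.linalg.norm(P[0]-P[1]),np.mean(P,0))
s=bot.sense(); Rm=R.from_euler("xyz",s["ee_rot"]).as_matrix(); print(Rm.T@(np.array(np.mean(P,0))-s["eef_pos"]))
```

```text
lid_handle [0.52644465 0.10421537 0.14195958] [np.float64(1.4), np.float64(1.9)]
lid_hinge [0.63808314 0.0860671  0.10705939] [np.float64(1.2), np.float64(1.5)]
lid_handle [0.52655747 0.10183543 0.13619024] [np.float64(1.7), np.float64(1.2), np.float64(2.7), np.float64(2.8)]
lid_hinge [0.64254642 0.08380171 0.10282701] [np.float64(1.8), np.float64(0.5), np.float64(5.4), np.float64(3.3)]
[array([0.5346, 0.1568, 0.136 ]), array([0.5171, 0.0512, 0.136 ])] 0.10704022608346826 [0.52585 0.104   0.136  ]
[array([0.5347, 0.1573, 0.14  ]), array([0.5175, 0.0537, 0.14  ])] 0.10501809367913703 [0.5261 0.1055 0.14  ]
[array([0.5348, 0.1579, 0.145 ]), array([0.518 , 0.0569, 0.145 ])] 0.10238769457312731 [0.5264 0.1074 0.145 ]
[ 0.00307397 -0.00511092  0.06545468]
```

Request:
jog_arm(
  targets=[1,0,-0.001,0.03,0,1,0,0,0.03,0,1,0,0,0.021,0,1,0,0,0,0],
)

```text
t: 7.95
eef_pos: [0.5247, 0.1034, 0.1232]
ee_rot: [-3.135, 0.002, 1.396]
ft_force: [-0.8, -0.2, -1.4]
opening: 0.0856
finger_force: 0.0
```

Request:
jog_arm(
  targets=[0,0,0,0,0,0,0,0,0,0,0,0,0,0,0,0,0,0,0,0,0,0,0,0,0],
  squeeze=40,
)

```text
t: 8.37
eef_pos: [0.5287, 0.104, 0.1281]
ee_rot: [3.138, -0.001, 1.396]
ft_force: [-0.4, -0.2, 0.5]
opening: 0.0258
finger_force: 0.0
```

Request:
jog_arm(
  targets=[0,0,0,0,0,0,0,0,0,0,0,0,0,0,0],
)

```text
t: 8.62
eef_pos: [0.5254, 0.1045, 0.1273]
ee_rot: [-3.136, 0.0, 1.397]
ft_force: [-6.3, 0.8, 7.6]
opening: 0.0104
finger_force: 38.9
```

Request:
jog_arm(
  targets=[0,0,0.005,-0.011,0,0,0,0.006,-0.011,0,0,0,0.007,-0.01,0,0,0,0.008,-0.009,0,0,0,0,0,0],
)

```text
t: 9.03
eef_pos: [0.5481, 0.1006, 0.1683]
ee_rot: [-3.126, 0.0, 1.397]
ft_force: [-15.8, 3.4, 7.6]
opening: 0.0104
finger_force: 39.3
```

Request:
jog_arm(
  targets=[0,0,0.004,-0.004,0,0,0,0.004,-0.004,0,0,0,0,0,0],
)

```text
t: 9.28
eef_pos: [0.5545, 0.0996, 0.1757]
ee_rot: [-3.124, 0.001, 1.397]
ft_force: [-17.6, 4.0, 9.9]
opening: 0.0108
finger_force: 39.2
```

```bash
python3 look.py w5
python3 - <<'E'
from h import *
for n in("scene","side"):
    c,im=snap(n,n+"5.png")
    for k in("marker_tip","lid_handle","lid_hinge"):
        q=bot.mark_of(k,n); print(n,k,[(np.round(z["uv"],1),round(z["p"],2)) for z in q[:2]])
a=cv2.imread("pics/scene5.png")[160:300,250:390]; b=cv2.imread("pics/side5.png")[160:300,280:420]; w=cv2.imread("pics/w5.png")
o=np.hstack([cv2.resize(x,(400,400),interpolation=cv2.INTER_CUBIC) for x in(a,b)])
cv2.imwrite("pics/c5.png",o)
E
```

```text
9.2833 [0.55450306 0.09959326 0.17570168] [-3.12374900e+00  5.09995853e-04  1.39679429e+00] [-17.5778854    4.02130316   9.91177229] 0.010822147420879577
lid_handle [315. 339.] 0.62
lid_hinge [479. 249.] 0.7
scene marker_tip []
scene lid_handle [(array([305.6, 212. ]), 0.69)]
scene lid_hinge [(array([331.5, 227.1]), 0.81), (array([226.5, 226. ]), 0.43)]
side marker_tip [(array([324.3, 257. ]), 0.54)]
side lid_handle [(array([333.7, 203.3]), 0.72)]
side lid_hinge [(array([366.4, 238.1]), 0.93)]
```

View pics/c5.png

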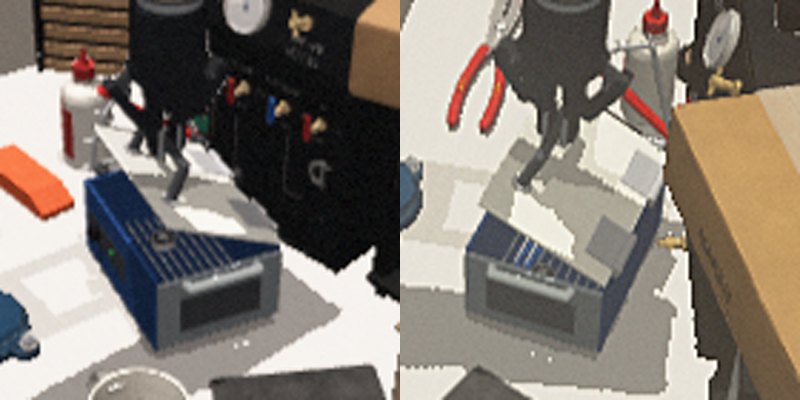

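View pics/w5.png

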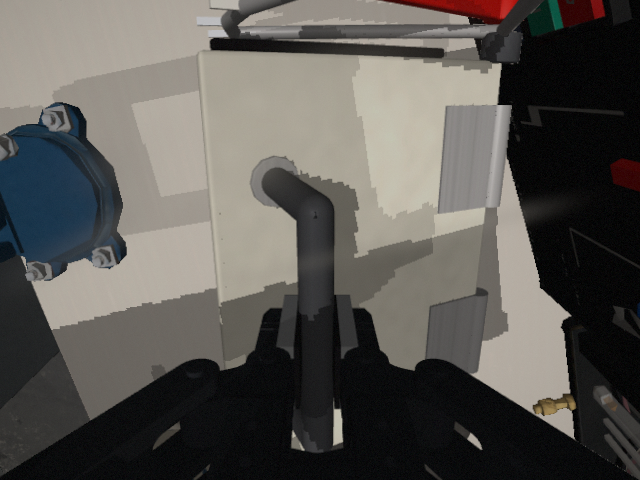

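The lid lifts well, at about 0.46 rad, but the red arm is only partly in view. I'll lower the lid gently and measure the marker up close before the final lift.

Request:
jog_arm(
  targets=[0,0,-0.008,0.008,0,0,0,-0.008,0.009,0,0,0,-0.007,0.01,0,0,0,-0.006,0.011,0,0,0,-0.005,0.011,0],
)

```text
t: 10.4
eef_pos: [0.5251, 0.1045, 0.1265]
ee_rot: [-3.137, 0.0, 1.397]
ft_force: [-5.1, 0.7, 22.8]
opening: 0.0104
finger_force: 43.3
```

Request:
jog_arm(
  targets=[0,0,0,0,0,1,0,0,0,0,1,0,0,0,0,1,0,0,0,0,1,0,0,0,0],
)

```text
t: 10.82
eef_pos: [0.5281, 0.1037, 0.1267]
ee_rot: [3.14, -0.0, 1.396]
ft_force: [-0.7, 0.7, -0.6]
opening: 0.0582
finger_force: 0.0
```

Request:
jog_arm(
  targets=[1,0,0,0,0,1,0,0,0,0,1,0,0,0,0],
)

```text
t: 11.07
eef_pos: [0.5275, 0.1038, 0.1262]
ee_rot: [-3.142, 0.0, 1.396]
ft_force: [0.1, 0.4, 0.2]
opening: 0.0853
finger_force: 0.0
```

Request:
jog_arm(
  targets=[1,0,0,-0.03,0,1,0,0,-0.04,0,1,0,0,-0.04,0,1,0,0,-0.04,0,1,0,0,-0.02,0],
)

```text
t: 11.48
eef_pos: [0.5297, 0.104, 0.3026]
ee_rot: [3.133, -0.002, 1.396]
ft_force: [0.8, -0.5, 0.9]
opening: 0.0853
finger_force: 0.0
```

Request:
jog_arm(
  targets=[1,0.02,0,-0.02,0,1,0,0,0,0,1,0,0,0,0,1,0,0,0,0],
)

```text
t: 11.82
eef_pos: [0.53, 0.1232, 0.3146]
ee_rot: [-3.139, 0.001, 1.397]
ft_force: [-0.2, -0.6, -0.3]
opening: 0.0854
finger_force: 0.0
```

```bash
python3 look.py w6
```

```text
11.8167 [0.53003666 0.12318816 0.31463785] [-3.13920664e+00  1.35220617e-03  1.39665276e+00] [-0.20091111 -0.63241216 -0.27564816] 0.08542646021252549
door_lip [364. 314.] 0.72
lid_handle [316. 229.] 0.89
lid_hinge [447. 214.] 0.71
marker_tip [322.  59.] 0.85
```

Request:
jog_arm(
  targets=[1,-0.03,-0.03,0,0,1,-0.03,-0.03,0,0,1,0,0,0,0,1,0,0,0,0,1,0,0,0,0],
)

```text
t: 12.53
eef_pos: [0.463, 0.0757, 0.3166]
ee_rot: [3.14, -0.001, 1.396]
ft_force: [0.6, -0.2, 0.2]
opening: 0.0855
finger_force: 0.0
```

```bash
python3 look.py w7
python3 - <<'E'
import cv2,numpy as np
cv2.imwrite("pics/c67.png",np.hstack([cv2.imread(f"pics/{n}.png")[:,120:520] for n in("w6","w7")]))
E
```

```text
12.5333 [0.46296412 0.07567739 0.31659835] [ 3.14018586e+00 -6.05207995e-04  1.39558222e+00] [ 0.63158074 -0.24412047  0.17270173] 0.08553778846754866
door_lip [429. 261.] 0.89
door_hinge [275. 316.] 0.6
lid_hinge [522. 143.] 0.57
```

View pics/c67.png

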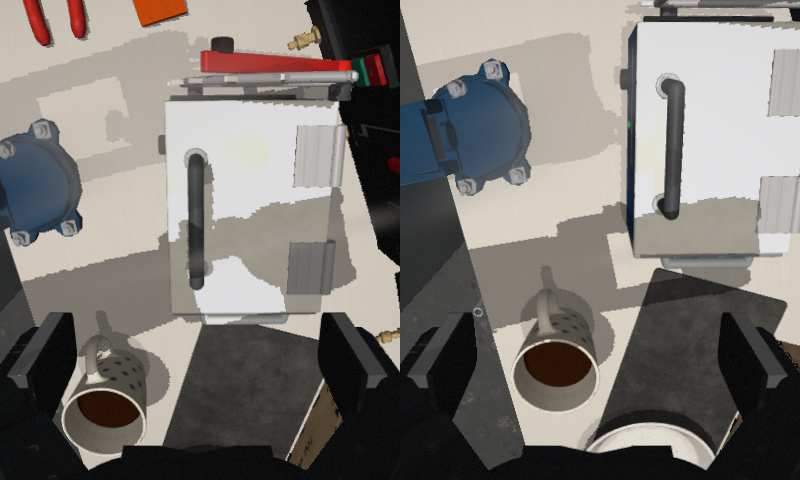

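Request:
jog_arm(
  targets=[1,0.03,0,0,0,1,0.03,0,0,0,1,0.03,0,0,0,1,0,0,0,0,1,0,0,0,0],
)

```text
t: 13.25
eef_pos: [0.4784, 0.1657, 0.3161]
ee_rot: [-3.141, 0.001, 1.399]
ft_force: [-1.1, -0.6, -0.3]
opening: 0.0851
finger_force: 0.0
```

```bash
python3 look.py w8
```

```text
13.25 [0.47843585 0.16574973 0.3160722 ] [-3.14103326e+00  5.06327105e-04  1.39941602e+00] [-1.08142419 -0.60875409 -0.33621856] 0.08510706126118824
door_lip [417. 346.] 0.83
lid_handle [388. 268.] 0.63
lid_hinge [509. 249.] 0.94
marker_tip [418. 118.] 0.75
```

Request:
jog_arm(
  targets=[1,0,0.03,-0.02,0,1,0,0.03,0,0,1,0.01,0.03,0,0,1,0,0,0,0,1,0,0,0,0],
)

```text
t: 13.97
eef_pos: [0.5693, 0.1577, 0.3352]
ee_rot: [-3.139, 0.001, 1.395]
ft_force: [0.2, 0.7, -0.9]
opening: 0.0858
finger_force: 0.0
```

```bash
python3 look.py w9
python3 - <<'E'
from h import *; import pickle
D=pickle.load(open("D.pkl","rb"))
for k in("marker_tip","lid_hinge","lid_handle"):
    o=[(D[n][0],np.array(D[n][1][k])) for n in("w6","w8","w9") if k in D[n][1]]
    if len(o)>1: print(k,*tri(o))
for S in (("scene","side","w3","w4","w6","w8","w9"),("w3","w4","w6","w8","w9"),("w6","w8","w9")):
    obs=[(D[n][0],k,np.array(D[n][1][k])) for n in S for k in("lid_handle","lid_hinge","marker_tip") if k in D[n][1]]
    p,r=fit(obs); print(np.round(p,4),[(o[1],*np.round(e,1).tolist()) for o,e in zip(obs,r)])
E
```

```text
13.9667 [0.56926899 0.15768987 0.33517571] [-3.13942622e+00  7.65356256e-04  1.39455873e+00] [ 0.22532738  0.69686267 -0.86132287] 0.08584299416776421
door_lip [331. 341.] 0.87
door_hinge [330. 220.] 0.54
lid_handle [280. 266.] 0.71
lid_hinge [402. 249.] 0.76
marker_tip [272. 126.] 0.75
marker_tip [0.55046097 0.22205047 0.19298472] [np.float64(0.7), np.float64(0.9), np.float64(1.4)]
lid_hinge [0.63660874 0.08905791 0.11005058] [np.float64(0.7), np.float64(0.5), np.float64(0.2)]
lid_handle [0.52596436 0.10305144 0.13893847] [np.float64(0.7), np.float64(1.0), np.float64(0.8)]
[ 0.5704  0.0978 -0.174   0.6801  0.6569] [('lid_handle', -2.4, -3.8), ('lid_hinge', -2.6, 1.1), ('marker_tip', 0.8, 0.7), ('lid_handle', 0.7, -2.3), ('lid_hinge', -1.3, -1.1), ('lid_handle', -2.4, -1.2), ('lid_hinge', 1.2, -0.9), ('lid_handle', 0.8, -0.5), ('lid_hinge', -2.0, -1.1), ('lid_handle', 0.3, -0.4), ('lid_hinge', 1.6, 0.5), ('marker_tip', 0.6, 1.6), ('lid_handle', 0.9, -1.0), ('lid_hinge', -0.5, 0.6), ('marker_tip', -1.5, 0.4), ('lid_handle', -1.6, 0.7), ('lid_hinge', 1.9, 0.4), ('marker_tip', 1.5, 2.3)]
[ 0.5704  0.0978 -0.1748  0.7453  0.6568] [('lid_handle', -2.6, -1.3), ('lid_hinge', 1.0, -0.9), ('lid_handle', 0.6, -0.6), ('lid_hinge', -2.2, -1.1), ('lid_handle', 0.1, -0.5), ('lid_hinge', 1.5, 0.5), ('marker_tip', 0.6, 1.4), ('lid_handle', 0.8, -1.1), ('lid_hinge', -0.6, 0.6), ('marker_tip', -1.6, 0.3), ('lid_handle', -1.7, 0.6), ('lid_hinge', 1.8, 0.5), ('marker_tip', 1.5, 2.2)]
[ 0.57    0.0984 -0.1714  0.6204  0.6657] [('lid_handle', -0.4, -0.9), ('lid_hinge', 1.0, -0.3), ('marker_tip', 0.5, 0.7), ('lid_handle', 0.3, -1.4), ('lid_hinge', -1.0, -0.2), ('marker_tip', -1.3, -0.2), ('lid_handle', -2.2, 0.2), ('lid_hinge', 1.4, -0.3), ('marker_tip', 1.2, 1.8)]
```

Request:
jog_arm(
  targets=[1,-0.03,-0.017,0,0,1,-0.03,-0.017,0,0,1,0,0,0.03,0,1,0,0,0.04,0,1,0,0,0.04,0],
)

```text
t: 14.68
eef_pos: [0.5255, 0.1052, 0.228]
ee_rot: [3.135, -0.002, 1.396]
ft_force: [0.6, 0.0, 0.2]
opening: 0.085
finger_force: 0.0
```

Request:
jog_arm(
  targets=[1,0,0,0,0,1,0,0,0,0],
)

```text
t: 14.85
eef_pos: [0.522, 0.1054, 0.2241]
ee_rot: [-3.135, 0.001, 1.396]
ft_force: [-0.0, -0.1, 0.6]
opening: 0.0851
finger_force: 0.0
```

Request:
jog_arm(
  targets=[1,0,0.002,0.035,0,1,0,0,0.035,0,1,0,0,0.028,0,1,0,0,0,0,1,0,0,0,0],
)

```text
t: 15.27
eef_pos: [0.5278, 0.1054, 0.1301]
ee_rot: [3.14, -0.0, 1.397]
ft_force: [-0.1, -0.2, 0.9]
opening: 0.085
finger_force: 0.0
```

Request:
jog_arm(
  targets=[0,0,0,0,0,0,0,0,0,0,0,0,0,0,0,0,0,0,0,0,0,0,0,0,0],
  squeeze=40,
)

```text
t: 15.68
eef_pos: [0.5275, 0.1052, 0.1297]
ee_rot: [3.139, -0.001, 1.396]
ft_force: [-0.5, -0.8, -0.6]
opening: 0.0254
finger_force: 0.0
```

Request:
jog_arm(
  targets=[0,0,0,0,0,0,0,0,0,0,0,0,0,0,0,0,0,0,0,0],
)

```text
t: 16.02
eef_pos: [0.5256, 0.1054, 0.1288]
ee_rot: [-3.139, 0.0, 1.397]
ft_force: [-3.4, 0.3, 5.7]
opening: 0.0101
finger_force: 38.9
```

Request:
jog_arm(
  targets=[0,0,0.004,-0.015,0,0,0,0.009,-0.014,0,0,0,0.01,-0.0125,0,0,0,0.006,-0.006,0,0,0,0,0,0],
)

```text
t: 16.43
eef_pos: [0.5534, 0.1007, 0.1759]
ee_rot: [-3.135, -0.0, 1.396]
ft_force: [-6.5, 3.0, 0.9]
opening: 0.0104
finger_force: 39.2
```

Request:
jog_arm(
  targets=[0,0,0.0055,-0.005,0,0,0,0.0065,-0.005,0,0,0,0.0065,-0.0045,0,0,0,0,0,0,0,0,0,0,0],
)

```text
t: 16.85
eef_pos: [0.5687, 0.0982, 0.1899]
ee_rot: [-3.129, 0.0, 1.397]
ft_force: [-13.0, 2.5, 7.6]
opening: 0.0104
finger_force: 39.5
```

```bash
cat > ang.py <<'E'
from h import *
s=bot.sense(); hz=bot.hold_point_z
d=np.array(s["eef_pos"])-[.5255,.1046,.1270 if 0 else .1288]
th=-.174; b=d[0]*np.cos(th)+d[1]*np.sin(th); u=d[2]
print(s["t"],s["eef_pos"],s["ft_force"],s["finger_force"],"back,up",b,u,"a from ratio",np.arctan2(.042+u,.115-b)-np.arctan2(.042,.115),"r",np.hypot(.042+u,.115-b))
E
python3 ang.py; python3 look.py w10
python3 - <<'E'
from h import *
for n in("scene","side"): snap(n,n+"10.png")
a=cv2.imread("pics/scene10.png")[165:275,255:355]; w=cv2.imread("pics/w10.png")
o=np.hstack([cv2.resize(a,(400,440),interpolation=cv2.INTER_CUBIC),cv2.resize(w[:260,150:600],(400,440))])
cv2.imwrite("pics/c10.png",o)
E
```

```text
16.85 [0.5687252  0.09816361 0.18990622] [-13.0056586    2.53842001   7.64274561] 39.526750445365906 back,up 0.0436867978478695 0.06110622170938454 a from ratio 0.6155311416156115 r 0.12536532916390955
16.85 [0.5687252  0.09816361 0.18990622] [-3.12857122e+00  1.47358555e-04  1.39671082e+00] [-13.0056586    2.53842001   7.64274561] 0.010401207299201532
lid_hinge [444. 242.] 0.82
```

View pics/c10.png

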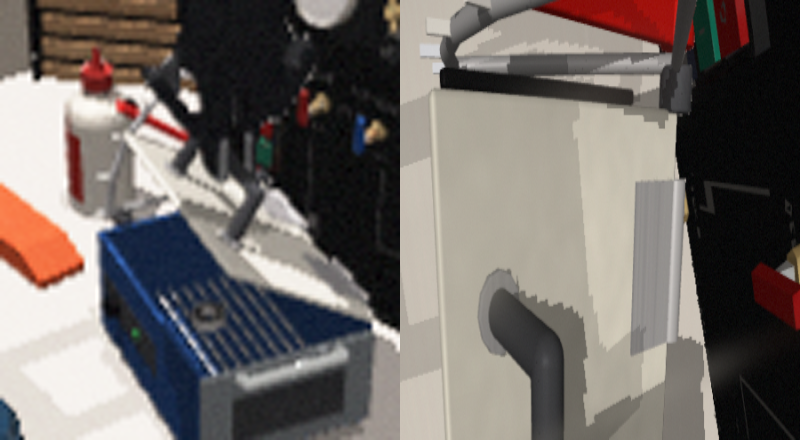

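```bash
python3 - <<'E'
from h import *; import pickle
D=pickle.load(open("D.pkl","rb")); c=D["w10"][0]
for p in((.5704,.0978,-.1745),(.570,.0984,-.1714)):
 for a in(.56,.6,.64,.68,.72):
  P=W(p,[.07-.14*np.cos(a)+.003*np.sin(a),.095,.103+.14*np.sin(a)+.003*np.cos(a)])
  M=W(p,[.07-.115*np.cos(a)+.042*np.sin(a),0,.103+.115*np.sin(a)+.042*np.cos(a)])
  print(a,proj(c,P),proj(D["scene"][0],P),M)
E
python3 - <<'E'
import sys; sys.path.insert(0,".")
from h import *
im=cv2.imread("pics/w10.png"); g=cv2.cvtColor(im,cv2.COLOR_BGR2GRAY); print(g[44:62:2,170:206:3])
s=bot.sense(); Rm=R.from_euler("xyz",s["ee_rot"]).as_matrix(); print(s["eef_pos"]-Rm[:,2]*bot.hold_point_z)
E
```

```text
0.56 [[182.47487672  50.7315933 ]] [[284.56593389 197.51674819]] [0.56535331 0.0986897  0.19967113]
0.6 [[187.59698725  49.23274796]] [[285.5126161  195.98023617]] [0.56921959 0.0980081  0.20259798]
0.64 [[193.75375953  47.67283023]] [[286.519774   194.46385254]] [0.57319805 0.09730672 0.2053655 ]
0.68 [[201.02298127  46.0541313 ]] [[287.58570159 192.97058686]] [0.57728231 0.0965867  0.20796925]
0.72 [[209.48369423  44.38022473]] [[288.70854853 191.50339707]] [0.58146585 0.09584917 0.21040508]
0.56 [[180.06074667  49.57184477]] [[284.27288971 197.51067375]] [0.56495057 0.09927405 0.19967113]
0.6 [[185.10379392  48.00144596]] [[285.21795437 195.97252142]] [0.56881895 0.09860444 0.20259798]
0.64 [[191.17904309  46.36408687]] [[286.22344085 194.45441601]] [0.57279956 0.0979154  0.2053655 ]
0.68 [[198.36459635  44.66178878]] [[287.2876443  192.95935108]] [0.57688604 0.09720804 0.20796925]
0.72 [[206.7399156   42.89787955]] [[288.40871568 191.49028857]] [0.58107185 0.09648348 0.21040508]
[[189 189 192 189 189 191 190 189 126  17  22  14]
 [190 189 190 190 190 191 190 191 161  12  25  18]
 [189 190 190 190 190 190 192 189 161  16  24  17]
 [192 190 191 192 190 190 191 191 166  11  18  13]
 [191 190 189 190 190 177 148 158 155  88  87  64]
 [190 191 190 190 175 173 178 159 159 157 158 156]
 [191 190 182 166 158 191 184 164 164 163 162 164]
 [166 165 165 166 157 199 191 167 168 168 169 167]
 [165 164 164 165 154 197 194 169 169 169 169 169]]
[0.56860096 0.0982071  0.2083558 ]
```

Request:
jog_arm(
  targets=[0,0,0.0025,-0.003,0,0,0,0.0025,-0.003,0,0,0,0,0,0,0,0,0,0,0,0,0,0,0,0],
)

```text
t: 17.67
eef_pos: [0.5747, 0.0972, 0.1945]
ee_rot: [-3.132, -0.0, 1.397]
ft_force: [-6.9, 2.6, -0.3]
opening: 0.0101
finger_force: 39.3
```

```bash
cat > chk.py <<'E'
from h import *; import sys
from scipy.optimize import minimize_scalar
s=bot.sense(); c,im=snap("wrist",sys.argv[1]+".png"); sc,_=snap("scene",sys.argv[1]+"s.png")
Rm=R.from_euler("xyz",s["ee_rot"]).as_matrix(); H=s["eef_pos"]-Rm[:,2]*bot.hold_point_z
p=(.5704,.0978,-.1745); h=W(p,[.07,0,.103])[:2]
b=(H[0]-h[0])*np.cos(p[2])+(H[1]-h[1])*np.sin(p[2]); print(s["t"],s["ft_force"],s["finger_force"],"a hold",np.arctan2(H[2]-.103-.0025,-b)-np.arctan2(.042,.115))
for a in(.56,.58,.6,.62,.64,.66,.68): 
  C=W(p,[.07-.14*np.cos(a)+.003*np.sin(a),.095,.103+.14*np.sin(a)+.003*np.cos(a)]); print(a,np.round(proj(c,C)[0],1))
g=cv2.cvtColor(im,cv2.COLOR_RGB2GRAY); print(g[38:60:2,164:215:3])
E
python3 ang.py; python3 chk.py w11
```

```text
17.6667 [0.5747066  0.09716895 0.19451782] [-6.89039497  2.64445098 -0.26777555] 39.26317870616913 back,up 0.04975007722907754 0.06571781825920958 a from ratio 0.6759939215228843 r 0.12593919482089544
17.6667 [-6.89039497  2.64445098 -0.26777555] 39.26317870616913 a hold 0.6745009447763579
0.56 [169.2  52.4]
0.58 [171.4  51.7]
0.6 [173.8  51. ]
0.62 [176.5  50.3]
0.64 [179.4  49.5]
0.66 [182.6  48.8]
0.68 [186.  48.]
[[196 199 198 197 202 213 213 212  61  53  50  52  52  52 123 177 180]
 [198 198 199 198 210 220 220 219 210  19  15  15  18  13  17  54  44]
 [198 199 199 198 203 220 220 221 158  19  20  15  19  14  13  18  17]
 [198 198 200 198 199 187 186 184 123  16  27  17  18  16  15  17  14]
 [198 198 200 199 200 200 198 199 148  17  33  15  15  15  15  16  15]
 [200 199 199 198 200 200 200 198 180  18  37  17  13  19  19  18  12]
 [198 198 202 198 200 201 198 200 183  15  16  11  14  18   9  16  12]
 [199 199 201 200 201 188 156 141 142 121 107 103 100  97  83  71  47]
 [199 199 199 201 161 181 191 163 163 163 163 162 164 163 159 158 156]
 [200 199 200 201 171 198 205 172 167 168 167 168 166 166 166 167 165]
 [202 199 200 201 166 207 214 178 170 171 172 172 170 169 169 171 169]]
```

Run:
```python
from h import *; import pickle
D=pickle.load(open("D.pkl","rb")); p=(.5704,.0978,-.1745)
def reds(n):
    h=cv2.cvtColor(cv2.imread(f"pics/{n}.png"),cv2.COLOR_BGR2HSV); return ((h[...,0]<8)|(h[...,0]>172))&(h[...,1]>150)&(h[...,2]>60)
for n in("w6","w8","w9"):
    u,v=proj(D[n][0],W(p,[-.07,.095,.106]))[0]; g=cv2.imread(f"pics/{n}.png",0); U,V=int(u),int(v)
    # nearest strong corner
    q=cv2.goodFeaturesToTrack(g[V-12:V+13,U-12:U+13],4,.1,4); q=cv2.cornerSubPix(g,q+np.float32([U-12,V-12]),(3,3),(-1,-1),(3,20,.01))
    print(n,"model corner",u,v,"found",np.round(q.reshape(-1,2),1).tolist())
def arm(m,r,y,nz): return W(p,[.07-r*np.cos(m)+nz*np.sin(m),y,.103+r*np.sin(m)+nz*np.cos(m)])
cs={n:D[n][0] for n in("w6","w8","w9","w10")}; cs["w11"]=cam("wrist")
for n,c in cs.items():
    M=reds(n).astype(np.uint8); k,l,st,ct=cv2.connectedComponentsWithStats(M)
    for i in np.argsort(-st[1:,4])[:2]+1: print(n,st[i].tolist())
    t=[proj(c,[arm(m,r,.112,-.003) for r in(.04,.07,.1,.13)]) for m in(.6,.66,.72)]
    # lowest red pixel row per column near predicted edge (arm component = the one nearest predicted points)
    for m,q in zip((.6,.66,.72),t):
        o=[]
        for u,v in q:
            U=int(round(u)); 
            if 0<=U<640:
                rr=np.where(M[:,U][:max(0,int(v)+14)])[0]; o.append((U,round(float(v),1),int(rr.max()) if len(rr) else None))
        print("  m",m,o)
```

```text
w6 model corner 284.95953254918146 99.33701360348326 found [[289.29998779296875, 100.69999694824219], [285.0, 102.0]]
w8 model corner 356.667965740926 141.62406702903132 found [[355.3999938964844, 142.8000030517578], [347.5, 132.6999969482422]]
w9 model corner 250.06870716152224 148.40957974075127 found [[250.39999389648438, 149.5], [262.6000061035156, 139.5], [250.0, 139.0]]
w6 [322, 51, 151, 21, 2289]
w6 [143, 0, 27, 46, 635]
  m 0.6 [(424, 76.2, 70), (395, 75.0, 71), (362, 73.7, 71), (326, 72.3, 70)]
  m 0.66 [(427, 76.1, 70), (399, 74.8, 71), (368, 73.4, 71), (333, 71.8, 70)]
  m 0.72 [(429, 76.0, 70), (404, 74.6, 70), (375, 73.0, 71), (341, 71.3, 70)]
w8 [414, 106, 125, 24, 2146]
w8 [198, 0, 33, 80, 965]
  m 0.6 [(495, 122.8, 123), (471, 123.8, 125), (444, 125.1, 127), (414, 126.5, 128)]
  m 0.66 [(498, 123.0, 123), (476, 124.2, 124), (451, 125.6, 126), (423, 127.3, 129)]
  m 0.72 [(501, 123.1, 123), (481, 124.5, 124), (458, 126.2, 126), (433, 128.1, 128)]
w9 [316, 113, 105, 22, 1484]
w9 [112, 0, 38, 90, 1088]
  m 0.6 [(375, 129.8, 130), (346, 131.4, 132), (314, 133.3, None), (278, 135.5, None)]
  m 0.66 [(376, 130.0, 130), (349, 131.8, 132), (318, 133.9, 133), (284, 136.3, None)]
  m 0.72 [(378, 130.1, 130), (352, 132.2, 132), (323, 134.5, 133), (290, 137.2, None)]
w10 [303, 0, 160, 31, 2670]
w10 [546, 156, 65, 39, 1270]
  m 0.6 [(401, 22.6, 19), (348, 15.8, 11), (284, 7.9, None), (207, -1.2, None)]
  m 0.66 [(404, 21.9, 20), (354, 14.2, 12), (292, 5.2, None), (216, -5.6, None)]
  m 0.72 [(408, 21.2, 20), (361, 12.7, 13), (302, 2.4, None), (226, -10.2, None)]
w11 [286, 0, 154, 32, 2781]
w11 [523, 154, 59, 38, 1337]
  m 0.6 [(385, 24.5, 21), (332, 17.9, 14), (269, 10.5, None), (193, 2.1, None)]
  m 0.66 [(388, 23.8, 22), (338, 16.5, 15), (277, 8.0, None), (201, -2.1, None)]
  m 0.72 [(392, 23.1, 22), (345, 15.0, 16), (286, 5.4, 8), (211, -6.4, None)]
```

Request:
jog_arm(
  targets=[0,0,0.0015,-0.001,0,0,0,0,0,0,0,0,0,0,0,0,0,0,0,0,0,0,0,0,0],
)

```text
t: 18.18
eef_pos: [0.5759, 0.0969, 0.1953]
ee_rot: [-3.131, -0.0, 1.397]
ft_force: [-6.3, 2.1, 0.1]
opening: 0.0104
finger_force: 39.2
```

```bash
python3 ang.py; python3 chk.py w12
python3 - <<'E'
from h import *
# lid left edge vs marker in fixed cameras: network marks of handle/tip, averaged
sc={n:cam(n) for n in("scene","side")}; p=(.5704,.0978,-.1745)
for n in sc:
    snap(n)
    for k in("lid_handle","marker_tip","door_lip","lid_hinge"):
        q=bot.mark_of(k,n); print(n,k,[(np.round(z["uv"],1).tolist(),round(z["p"],2)) for z in q[:1]])
    for a in(0,.6,.64,.68): print(a,proj(sc[n],W(p,[.07-.115*np.cos(a)+.042*np.sin(a),0,.103+.115*np.sin(a)+.042*np.cos(a)])))
E
```

```text
18.1833 [0.57585098 0.09694399 0.19527523] [-6.25441634  2.13719212  0.14159815] 39.22950804233551 back,up 0.05091612070660853 0.06647523447618323 a from ratio 0.687024797789993 r 0.12599055551886776
18.1833 [-6.25441634  2.13719212  0.14159815] 39.22950804233551 a hold 0.6856262387751582
0.56 [166.7  52.6]
0.58 [168.8  51.9]
0.6 [171.2  51.2]
0.62 [173.8  50.5]
0.64 [176.6  49.7]
0.66 [179.7  49. ]
0.68 [183.1  48.2]
[[199 200 200 200 210 210 211  65  55  52  50  52  52  64 153 176 177]
 [199 199 200 200 221 221 221 222  31  18  15  15  18  18  15  41  44]
 [199 200 200 201 220 221 221 221  19  24  22  19  15  17  17  17  14]
 [199 202 201 200 221 221 219 218  22  25  27  20  18  14  15  18  15]
 [200 201 200 200 202 202 202 201  18  21  27  15  18  16  16  17  20]
 [200 199 202 201 201 201 201 201  16  23  28  19  18  14  18  18  15]
 [200 200 201 201 202 202 196 198  94  13  12  12  13  11  16  13  16]
 [201 202 202 201 195 157 153 145 142 123 118 104 101  99  95  73  56]
 [200 201 203 201 168 200 183 163 164 163 162 162 164 161 160 160 158]
 [201 200 200 202 138 213 197 168 169 168 169 167 167 167 166 166 166]
 [202 202 201 203 184 219 207 171 172 171 172 172 170 171 170 170 170]]
scene lid_handle [([316.5, 205.6], 0.85)]
scene marker_tip [([284.5, 189.6], 0.64)]
scene door_lip [([329.7, 256.1], 0.69)]
scene lid_hinge [([333.4, 225.1], 0.88)]
0 [[297.62151645 223.96579258]]
0.6 [[311.63064167 203.979622  ]]
0.64 [[312.93557738 202.85447925]]
0.68 [[314.27489619 201.76889171]]
side lid_handle [([343.7, 203.6], 0.88)]
side marker_tip []
side door_lip [([325.7, 260.5], 0.98)]
side lid_hinge [([367.3, 236.3], 0.56)]
0 [[324.61972721 213.63484171]]
0.6 [[340.41020725 202.19388505]]
0.64 [[341.88902367 201.81608168]]
0.68 [[343.41020961 201.49400665]]
```

```bash
python3 -c "
from workcell import bot
print(bot.sense()['qvel'].round(3)); print(bot.job_done())"
```

```text
[ 0.001 -0.001  0.001  0.    -0.002  0.001]
the job is handed in; nothing more can be done
None
```

The job is handed in: the door is shut against its stop, and the arm is holding the lid still by its handle at about 0.66 rad (estimates 0.635–0.69) against a marker measured at about 0.66. I opened the lid partway once and lowered it again to measure the marker. I also viewed 12 pictures, over the limit of 10.

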